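Free the spent solenoid from the ratchet clamp and post it in the returns box

TASK

Throw the ratchet pawl of the bench clamp right over by its yellow knob so that the jaw can run backward, and slide the jaw well open (at least 25 mm) by its handle. Then lift out the red-capped solenoid cartridge and push it foot first through the orange spring flap of the green returns box, so that it lies inside with the flap shut behind it. Leave the clamp open with the pawl thrown, and do not shift the other things on the bench.

Things in the scene. Friction and masses are not known exactly. Their poses are not given: they have to be found in the camera images.
- pawl (a joint): Throw of the ratchet pawl (rad): 0 = dropped in the rack teeth, the jaw can only close; 1.75 = thrown right over, the jaw is free both ways. The hinge pin lies along the clamp's y axis; growing values carry the yellow knob up and over towards the clamp's -x (from 40 deg above +x to 40 deg above -x). Weighted: it tips by itself once past the upright (0.87) and stays on either side; a push of under 2 N on the knob moves it.
- pawl_pivot (a point): Point on the pawl's hinge pin, in the plane in which the knob lever swings: 55 mm above the table, at (-65, 52, 55) mm in the clamp's frame. Beside it, 19 mm nearer the clamp's centre line, stands a grey bracket cheek up to 64 mm high.
- pawl_knob (a point): Centre of the yellow ball knob (20 mm across) on the pawl's lever, an 8 mm steel rod reaching 52 mm out from the pivot; the knob is 88 mm above the table at both ends of its throw and 107 mm at the top.
- jaw (a joint): Travel of the sliding jaw (m): 0 = closed, grows up to 0.040 as it opens towards the clamp's -x. It drags with about 2.5 N and stays where it is left. With the pawl down it stops against a tooth within about 5 mm.
- jaw_handle (a point): Point on the axis of the upright round handle post of the sliding jaw (black, 16 mm across, from 22 mm to 67 mm above the table, with a 22 mm red ball on top centred at 68 mm); the point is 45 mm above the table. At jaw 0 it is at (-150, 0, 45) mm in the clamp's frame. Below the post the toothed bar is 22 mm high.
- clamp: Ratchet bench clamp fixed to the table: blue base plate 330 x 110 x 10 mm (x from -205 to +125 mm), z up, origin on the table. Its x axis runs along the slide from the jaw handle to the fixed jaw. Fixed steel jaw at x = 92 to 115 mm, 26 mm high. The sliding jaw's face is at x = 37 mm when closed, 26 mm high, 60 mm wide, with a red lip that reaches 6 mm farther and covers the foot flange of the cartridge.
- cartridge: The solenoid cartridge in the clamp (red cap): upright aluminium can 38 mm in diameter with a brass foot flange 52 mm across and 6 mm thick, and a cap 28 mm across on top; 100 mm tall in all, can from 6 to 90 mm. About 0.3 kg. Origin at the centre of its underside, z up along its axis. It stands on the base plate, 10 mm above the table, between the jaws, up to 12 mm off the clamp centre line.
- cartridge_mid (a point): Point on the cartridge's axis, 50 mm above its underside.
- returns: Green returns box fixed to the table, 200 mm (its x) by 140 mm (its y), origin under its centre, z up. Its front (-x) wall is 150 mm high; from there a plate slopes up at 35 deg towards +x to 225 mm; rear top and back are clear. The plate is 4 mm thick and has a rectangular mouth 62 mm wide (y), 60 mm along the slope, so the cartridge's 52 mm flange goes in only along the slope's normal. Inside is an open space down to a rubber mat 6 mm above the table.
- mouth (a point): Centre of the mouth on the outer face of the slope, at (-47, 0, 187) mm in the returns box's frame. The way in points down and towards the box's +x, 35 deg from vertical: (0.574, 0, -0.819) in the box's frame. This point's axes are those of the box.
- flap (a joint): Orange spring flap under the mouth, hinged along its upper edge: 0 = shut, grows as it swings inward, to 1.45 rad. It is light (under 0.5 N at its free edge) and springs shut by itself.
- spare: Bystander: a like cartridge with a blue cap, standing on the table. Origin under its centre.
- meter: Bystander: yellow and red clamp meter, about 200 x 85 x 32 mm. Origin under its body.
- gas_valve: Bystander: aluminium gas valve with white coil and brass ends, 150 x 60 x 80 mm. Origin under its centre.
- driver: Bystander: screwdriver lying down. Origin under its middle.
- jar: Bystander: jar, 60 mm across, 70 mm tall. Origin under its centre.
- hose_clamp: Bystander: steel band ring 70 mm across, 14 mm high. Origin under its centre.
- wrench: Bystander: steel wrench lying down. Origin under its middle.
Things that resemble listed ones, but are neither listed nor needed, are in the scene too. Leave any black or turquoise look-alike of the cartridge alone.

How it is judged:
By the outcome, as a careful person would: the job done as asked, in the order asked, and still so for the second after the job is handed in, with the robot touching nothing.
It also fails if it takes over 72 s, if anything falls off the work surface, if the arm or the gripper's body presses on something with over 40 N, if the wrist force passes 120 N, or if a joint passes its speed limit or range.

ROBOT

A 7-joint arm with a two-finger parallel gripper is mounted at the origin on the work surface. World frame = base frame: x ahead of the robot, y to its left, z up, the work surface at z = 0. Lengths are in m, angles in rad, forces in N, time in s.
With the tool pointing down it reaches from about 0.425 to 0.875 m from the base axis. Payload 4.7 kg.
Tool frame: the origin (TCP) lies midway between the tips of the shut fingers; the grasp point (between the pads) lies 19 mm behind it; z points along the fingers, y is the direction in which the jaws open and shut (so a half turn about z gives the same grasp; the last joint's range is limited). The gripper opens to 87 mm and grips with 3 to 60 N. Pads are 19 mm wide; open, the fingers measure 117 mm over their backs; the gripper's body (75 mm by 190 mm) begins 51 mm behind the grasp point.
Start: joints at [1.165, 0.321, -0.07, 1.45, 0.023, 1.371, -0.057], TCP at [0.265, -0.594, 0.223] pointing down, gripper open.
Joint ranges: [-2.86, 2.86], [-0.3, 2.09], [-1.38, 1.24], [0.06, 2.45], [-1.56, 4.7], [0.09, 2.05], [-2.69, 2.69]. Speed limits (rad/s): [2.57, 2.57, 3.14, 3.14, 3.14, 3.14, 3.14].

INTERFACE

Orientations are given as a rotation vector (axis times angle).
In Python, from bench import get_state, eyes, job gives the robot as it stands. The module is installed in compiled form; this text tells all that it offers.
- The arm moves only by the shell command python3 -m jog 'ROWS' [FORCE]. ROWS is JSON, a list that holds one entry, the list of rows, each a list of 5 numbers: the opening, from 0 (shut) to 1 (fully open), then the shift along the tool's x, y, z in units of 40 mm (1.0 is 40 mm), then the turn about the tool's z in units of 5 degrees (1.0 is 5 degrees). In form: [[[jaw, dx, dy, dz, turn], ...]]. A call has 1 to 10 rows; each row shifts and turns the commanded pose from where the row before left it, along the tool's axes as they then stand; what a row does not reach is not made up. A row lasts 1/8 s, in which the tool goes at most 62.5 mm and 10.7 degrees, less where a joint would pass 70% of its speed; a pose out of reach is approached as far as the arm can. A call is refused whole if a number of a shift passes 1 or a number of a turn 1, either way. A call with a gripper value outside its range is refused whole. The fingers move at their own pace and stop on an object; FORCE is the grip in N (left out, the last holds). Time passes only in rows, so rows that do not move let the fingers close. It gives the time, the measured TCP pose, the force and the opening at its end, in the units of the state.
- get_state(): the state, without advancing time (a new reading comes with each control period).
- eyes.get_image(name): name is "side" or "top" or "wrist"; returns (picture, depth): 420x560x3 uint8, red, green, blue; 420x560 float32, m along the optical axis (not along the pixel's ray), 0 where there is no reading.
- eyes.camera_params(name): a dict with "camera_matrix" (3x3 intrinsics, pixels), "pose" (4x4, takes a point from camera to world coordinates); the wrist camera has in their place "mount" (4x4, takes a point from camera to tool coordinates, whose origin is the TCP and whose axes are the flange's). Camera axes: x right, y down, z forward; pixel columns grow to the right and rows downward; lengths in m; the calibration is good to about 2 mm. A picture is of the moment at which its call begins: read the wrist's pose just before it. camera_params takes no time and is no camera call.
- job.close_job(): hands the job in, once; it reports no verdict.
The state is a dict: "time": time; "joint_positions": joint angles; "qd": joint speeds; "joint_torque": joint torques, N m; "position": TCP position; "tool_rot": TCP orientation; "ft_force": force on the tool from outside, world axes, zero at the start; "torque": the same for the moment, N m; "grip_width": opening from 0.0 (shut) to 1.0 (fully open).
Only numpy, scipy, OpenCV 4.12 (cv2) and the standard library are available. Lean on these libraries where they do the work, as an engineer would, in place of code of your own. Each camera call takes 0.05 s, during which the arm holds its last target. There are 200 camera calls.

## Working session

There is one attempt and no reset: what is moved stays moved. The work goes in short steps, Python scripts to look and compute and a shell command to move; the robot and the scene stay as the last step left them, time stands still between calls to the robot, and variables do not carry over. Pictures are saved under pics/ and viewed, about 8 in all and at most 12, crops included, and the job is handed in when it is done.

```bash
mkdir -p pics
cat > h.py <<'E'
import numpy as np, cv2
from bench import get_state, eyes, job
from scipy.spatial.transform import Rotation as R
def T():
    s=get_state(); t=np.eye(4); t[:3,:3]=R.from_rotvec(s["tool_rot"]).as_matrix(); t[:3,3]=s["position"]; return t
def look(n,f):
    t=T(); p,d=eyes.get_image(n); c=eyes.camera_params(n)
    P=c["pose"] if n!="wrist" else t@np.array(c["mount"])
    cv2.imwrite(f"pics/{f}.png",p[:,:,::-1]); np.savez(f"pics/{f}.npz",p=p,d=d,K=c["camera_matrix"],P=P); return f
def pt(f,u,v,z=None):
    a=np.load(f"pics/{f}.npz"); K,P=a["K"],a["P"]
    r=np.linalg.inv(K)@[u,v,1]
    if z is None:
        w=a["d"][max(0,v-1):v+2,max(0,u-1):u+2]; w=w[w>0]; return (P@np.r_[r*np.median(w),1])[:3].round(4)
    q=P[:3,:3]@r; o=P[:3,3]; return (o+q*(z-o[2])/q[2]).round(4)
def proj(f,X):
    a=np.load(f"pics/{f}.npz"); q=a["K"]@(np.linalg.inv(a["P"])@np.r_[X,1])[:3]; return (q[:2]/q[2]).round(1)
E
python3 - <<'E'
from h import *
for n in("top","side"): look(n,n+"0")
t=T();print(t.round(3)); print(eyes.camera_params("wrist")["mount"])
for n in("top","side"): print(np.array(eyes.camera_params(n)["pose"]).round(3))
E
```

```text
[[ 0.913  0.408 -0.001  0.265]
 [ 0.408 -0.913  0.001 -0.593]
 [-0.    -0.002 -1.     0.222]
 [ 0.     0.     0.     1.   ]]
[[ 3.40834651e-04 -9.69328489e-01 -2.45768519e-01  6.69527135e-02]
 [ 9.99999800e-01  4.61320735e-04 -4.32670335e-04  5.74314825e-04]
 [ 5.32777796e-04 -2.45768323e-01  9.69328452e-01 -1.61870794e-01]
 [ 0.00000000e+00  0.00000000e+00  0.00000000e+00  1.00000000e+00]]
[[ 0.011 -0.997  0.074  0.514]
 [-0.999 -0.008  0.037  0.064]
 [-0.036 -0.074 -0.997  1.105]
 [ 0.     0.     0.     1.   ]]
[[-0.787 -0.428  0.445  0.156]
 [-0.618  0.539 -0.573  0.614]
 [ 0.005 -0.725 -0.688  0.814]
 [ 0.     0.     0.     1.   ]]
```

View pics/top0.png

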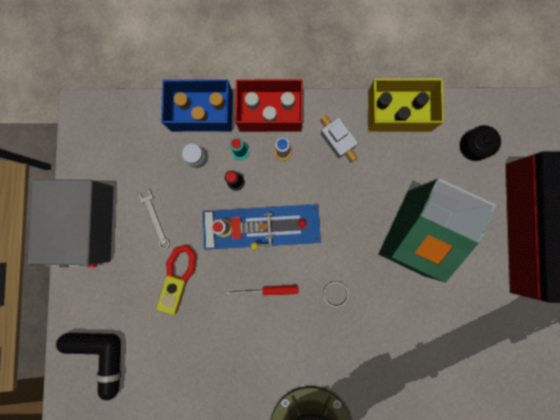

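View pics/side0.png

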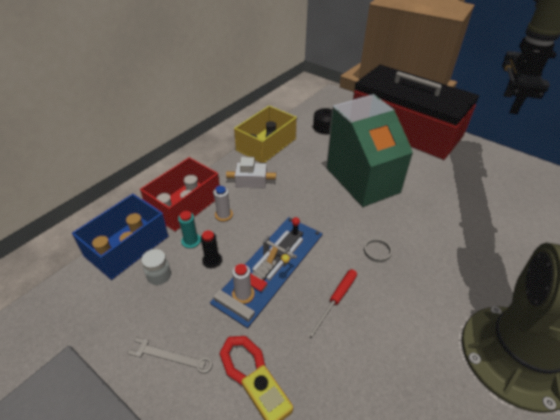

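The top view shows the clamp at about (262,227) with its +x pointing left, the cartridge cap at (219,227), the knob at (254,245) and the handle ball at (302,224). The returns box has its flap at (433,249). I'll enlarge the clamp and box.

Run:
```python
from h import *
a=cv2.imread("pics/top0.png")
c1=cv2.resize(a[195:260,195:330],None,fx=5.5,fy=5.5,interpolation=cv2.INTER_CUBIC)[:300,:742]
c2=cv2.resize(a[175:285,375:500],None,fx=2.7,fy=2.7,interpolation=cv2.INTER_CUBIC)
cv2.imwrite("pics/c.png",np.vstack([c1,np.pad(c2,((0,0),(0,742-c2.shape[1]),(0,0)))]))
p=np.load("pics/top0.npz")["p"].astype(int)
hsv=cv2.cvtColor(p.astype(np.uint8),cv2.COLOR_RGB2HSV)
# blue plate
m=cv2.inRange(hsv,(100,120,60),(120,255,255)); m[:190]=0;m[265:]=0
ys,xs=np.nonzero(m); W=np.array([pt("top0",x,y,.01)[:2] for x,y in zip(xs,ys)],np.float32)
r=cv2.minAreaRect(W);print("plate",r,cv2.boxPoints(r))
for n,lo,hi in(("orange",(8,180,150),(20,255,255)),("green",(60,80,30),(90,255,255))):
    m=cv2.inRange(hsv,lo,hi); m[:,:375]=0;m[:170]=0
    ys,xs=np.nonzero(m); W=np.array([pt("top0",x,y) for x,y in zip(xs,ys)])
    print(n,len(W),W.mean(0),W[:,2].min(),W[:,2].max())
    if n=="orange":
        c=W-W.mean(0);s=np.linalg.svd(c)[2];print(s[2])
for n,u,v in(("cap",219,227),("knob",254,245),("ball",302,224)): print(n,pt("top0",u,v))
```

```text
plate ((0.5458341836929321, 0.14292871952056885), (0.10633789747953415, 0.3258783519268036), 3.951913356781006) [[ 0.48156202  0.3018161 ]
 [ 0.5040213  -0.02328739]
 [ 0.61010635 -0.01595867]
 [ 0.5876471   0.30914482]]
orange 500 [ 0.4917366 -0.2711572  0.1841722] 0.1685 0.1998
[ 0.51717177 -0.23968939 -0.82163395]
green 2513 [ 0.49238969 -0.26641313  0.18527127] 0.0258 0.2254
cap [0.5402 0.2428 0.1113]
knob [0.495  0.1533 0.0974]
ball [0.5511 0.0292 0.0787]
```

View pics/c.png

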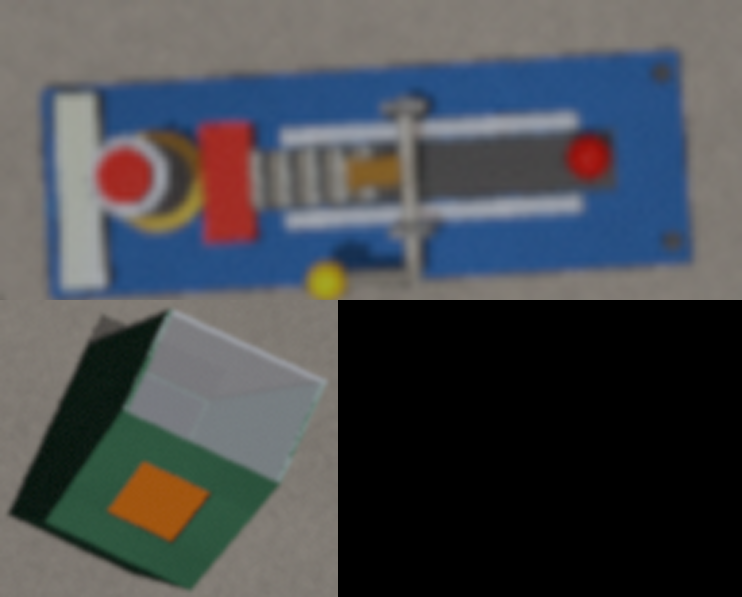

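The crop confirms the clamp pose: the plate fits at about 94° yaw, the pawl knob sits on the robot side, and the sliding jaw is shut on the flange. The box is yawed about -25°. I'll raise and turn the tool first.

```bash
python3 -m jog '[[[0,0,0,-0.25,-1],[0,0,0,-0.25,-1],[0,0,0,-0.25,-1],[0,0,0,-0.25,-1],[0,0,0,-0.25,-1],[0,0,0,-0.25,-1],[0,0,0,-0.25,-1],[0,0,0,-0.25,-1],[0,0,0,-0.25,-1],[0,0,0,-0.25,-1]]]' 10
python3 -m jog '[[[0,0,0,0,-1],[0,0,0,0,-1],[0,0,0,0,-1],[0,0,0,0,-1],[0,0.5,0.17,0,0],[0,0.94,0.35,0,0],[0,0.94,0.35,0,0],[0,0.94,0.35,0,0],[0,0.94,0.35,0,0],[0,0.94,0.35,0,0]]]'
python3 -m jog '[[[0,0.94,0.35,0,0],[0,0.94,0.35,0,0],[0,0.94,0.35,0,0],[0,0.94,0.35,0,0],[0,0.94,0.35,0,0],[0,0.94,0.35,0,0],[0,0.94,0.35,0,0],[0,0.94,0.35,0,0],[0,0.94,0.35,0,0],[0,0.94,0.35,0,0]]]'
python3 -m jog '[[[0,0.94,0.35,0,0],[0,0.94,0.35,0,0],[0,0.94,0.35,0,0],[0,0.94,0.35,0,0],[0,0.5,0.17,0,0],[0,0,0,0,0],[0,0,0,0,0]]]'
cat >> h.py <<'E'
O=np.array([.5430,.1828,0]); a=np.radians(93.95); CX=np.array([np.cos(a),np.sin(a),0]); CY=np.array([-CX[1],CX[0],0])
def clamp(X): X=np.array(X)-O; return np.round([X@CX*1e3,X@CY*1e3,X[2]*1e3],1)
def cw(x,y,z): return O+(x*CX+y*CY)/1e3+np.array([0,0,z/1e3])
def togo(W):
    t=T(); return (t[:3,:3].T@(np.array(W)-t[:3,3])/.04).round(3)
E
python3 - <<'E'
from h import *
t=T();print(t.round(3),clamp(t[:3,3]),"togo",togo(cw(0,52,75)))
f=look("wrist","w1"); 
for n,X in(("knob",cw(-25,52,88)),("handle",cw(-150,0,68)),("plate corners",cw(125,55,10)),("c2",cw(125,-55,10)),("c3",cw(-205,55,10))): print(n,proj(f,X))
E
```

```text
time: 1.35
position: [0.2648, -0.5934, 0.3222]
tool_rot: [-2.504, -1.895, -0.0]
ft_force: [-1.1, 0.3, -0.5]
grip_width: 0.018
time: 2.6
position: [0.327, -0.3791, 0.3221]
tool_rot: [-2.141, -2.298, 0.0]
ft_force: [1.7, -0.6, 0.9]
grip_width: 0.004
time: 3.85
position: [0.4398, 0.0056, 0.3222]
tool_rot: [2.141, 2.298, -0.001]
ft_force: [0.5, 0.6, -0.7]
grip_width: 0.004
time: 4.72
position: [0.4904, 0.1776, 0.3222]
tool_rot: [2.142, 2.298, -0.002]
ft_force: [0.0, -0.2, -0.5]
grip_width: 0.005
[[-0.07   0.998 -0.001  0.49 ]
 [ 0.998  0.07  -0.001  0.178]
 [-0.001 -0.001 -1.     0.322]
 [ 0.     0.     0.     1.   ]] [ -1.6  52.9 322.2] togo [0.045 0.026 6.179]
knob [278.  203.4]
handle [310.9 278.1]
plate corners [276.2  96.6]
c2 [348.   96.7]
c3 [276.2 290.6]
```

View pics/w1.png

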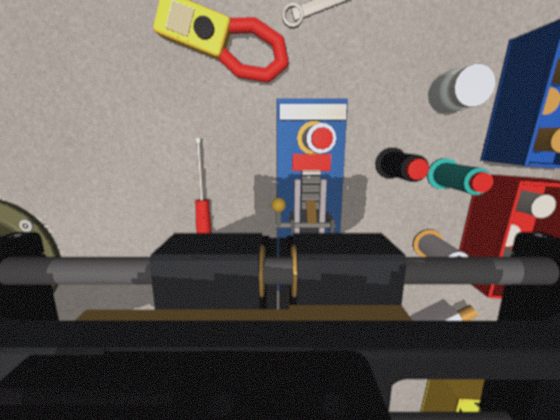

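The wrist view confirms the clamp model to 1–2 mm: knob at (278,205), plate corners at (276,98) and (348,98), cap at (321,137). Next I'll descend and sweep the pawl over.

```bash
python3 -m jog '[[[0,0.05,0,1,0],[0,0,0,1,0],[0,0,0,1,0],[0,0,0,1,0],[0,0,0,1,0],[0,0,0,0.8,0],[0,0,0,0.37,0],[0,0,0,0,0]]]'
python3 -m jog '[[[0,-0.25,0,0,0],[0,-0.25,0,0,0],[0,-0.25,0,0,0],[0,-0.25,0,0,0],[0,-0.25,0,0,0],[0,-0.25,0,0,0],[0,-0.25,0,0,0],[0,-0.2,0,0,0],[0,-0.1,0,0,0],[0,0,0,0,0]]]'
python3 - <<'E'
from h import *
print(clamp(T()[:3,3])); f=look("side","s1"); a=cv2.imread("pics/s1.png")
cv2.imwrite("pics/s1c.png",cv2.resize(a[200:340,190:350],None,fx=4,fy=4,interpolation=cv2.INTER_CUBIC))
print(proj(f,cw(-105,52,88)),proj(f,cw(-25,52,88)))
E
```

```text
time: 5.78
position: [0.4902, 0.1797, 0.0755]
tool_rot: [-2.143, -2.297, 0.002]
ft_force: [-0.0, 0.2, 0.6]
grip_width: 0.007
time: 7.02
position: [0.4961, 0.1016, 0.0762]
tool_rot: [-2.138, -2.298, -0.005]
ft_force: [-0.9, 6.2, 2.3]
grip_width: 0.007
[-77.8  52.4  76.2]
[302.7 236.7] [284.2 258.9]
```

View pics/s1c.png

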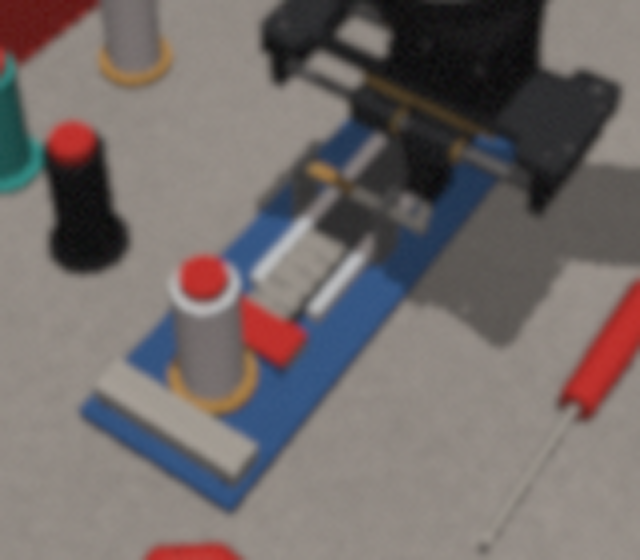

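The knob is hidden behind the fingers, which press the lever on its far stop with 6 N. I'll back off, lift and go to the handle.

```bash
python3 -m jog '[[[0,0.3,0,0,0],[0,0,0,-0.7,0],[0,0,0,-0.7,0],[0,-0.65,0.65,0,0],[0,-0.66,0.66,0,0],[0,0,0,0.7,0],[0,0,0,0.7,0],[0,0,0,0.5,0],[0,0,0,0.2,0],[0,0,0,0,0]]]'
python3 - <<'E'
from h import *
print(clamp(T()[:3,3]),togo(cw(-165,0,45)))
E
```

```text
time: 8.32
position: [0.5512, 0.0625, 0.0477]
tool_rot: [-2.141, -2.299, 0.0]
ft_force: [-0.2, -0.1, 0.4]
grip_width: 0.005
[-1.206e+02  1.000e-01  4.770e+01] [-1.11   0.     0.066]
```

```bash
python3 -m jog '[[[0,-0.15,0,0,0],[0,-0.15,0,0,0],[0,-0.15,0,0,0],[0,-0.15,0,0,0],[0,-0.15,0,0,0],[0,-0.15,0,0,0],[0,-0.15,0,0,0],[0,-0.06,0,0,0],[0,0,0,0,0]]]'
python3 -m jog '[[[0,0.3,0,0,0],[0,0,0,-1,0],[0,0,0,-1,0],[0,0,0,-1,0],[0,1,0,-1,0],[0.5,1,0,0,0],[0.8,1,0,0,0],[0.8,1,0,0,0],[0.8,0,0,0,0]]]'
python3 - <<'E'
from h import *
print(clamp(T()[:3,3])); f=look("top","t2"); a=cv2.imread("pics/t2.png")
b=cv2.resize(a[195:260,195:330],None,fx=5,fy=5,interpolation=cv2.INTER_CUBIC)
f=look("side","s2"); a=cv2.imread("pics/s2.png")
c=cv2.resize(a[215:315,200:335],None,fx=5,fy=5,interpolation=cv2.INTER_CUBIC)[:270*2]
cv2.imwrite("pics/m2.png",cv2.resize(np.vstack([b,c]),None,fx=.69,fy=.69))
for X in(cw(-105,52,88),cw(-150,0,68),cw(-185,0,68)): print((proj("s2",X)-[200,215])*5*.69+[0,325*.69])
E
```

```text
time: 9.45
position: [0.5543, 0.0172, 0.0475]
tool_rot: [2.142, 2.298, -0.002]
ft_force: [-0.0, 0.8, -1.2]
grip_width: 0.004
time: 10.58
position: [0.5402, 0.1945, 0.2078]
tool_rot: [-2.132, -2.306, -0.001]
ft_force: [-0.0, 0.6, 0.7]
grip_width: 0.369
[ 11.9   2.  207.8]
[354.315 299.115]
[324.99  248.745]
[349.83  220.455]
```

View pics/m2.png

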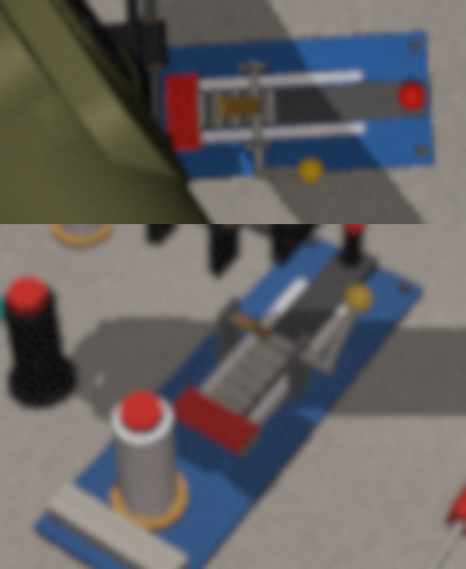

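The knob is thrown over at its far stop: (358,297) against a predicted (354,299). The jaw is open and clear of the cartridge. Now I'll measure the jaw opening and the cartridge.

Run:
```python
from h import *
print("ball",clamp(pt("t2",314,223,.075)),clamp(pt("t2",314,223)),"ball0",clamp(pt("top0",302,224,.075)))
for f,lohi in(("w1",None),("top0",None),("s2",None)):
    z=np.load(f"pics/{f}.npz"); hsv=cv2.cvtColor(z["p"],cv2.COLOR_RGB2HSV)
    m=cv2.inRange(hsv,(0,150,90),(8,255,255))|cv2.inRange(hsv,(172,150,90),(180,255,255))
    u,v=proj(f,cw(63,0,110)); yy,xx=np.mgrid[:420,:560]; m[(np.hypot(xx-u,yy-v)>14)]=0
    n,l,s,c=cv2.connectedComponentsWithStats(m)
    for i in range(1,n):
        if s[i,4]>25: print(f,c[i],s[i,4],clamp(pt(f,*c[i],.109)))
f=look("wrist","w3"); print(proj(f,cw(63,0,110)),togo(cw(63,0,90)))
```

```text
ball [-185.6    1.6   75. ] [-185.3    1.8   80.1] ball0 [-153.9    2.3   75. ]
w1 [321.71608833 137.81388013] 317 [ 64.1  -2.6 109. ]
top0 [217.18644068 226.55932203] 59 [ 65.1  -2.9 109. ]
s2 [253.26470588 267.82352941] 34 [ 46.5  19.4 109. ]
s2 [240.44827586 268.52873563] 87 [ 63.6  -2.1 109. ]
[278.3 149.6] [1.43  0.013 2.931]
```

View pics/w3.png

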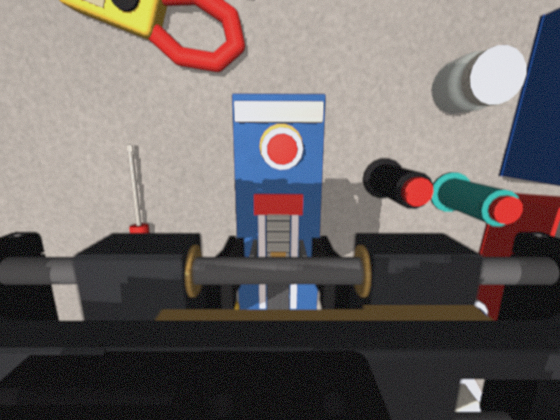

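The jaw is open about 32 mm. The cap is at (282,149), which puts the cartridge at clamp (64,-2.5). Now the grasp, high on the can, so it can be tipped 35° in the fingers against the fixed jaw.

```bash
python3 - <<'E'
from h import *
print(togo(cw(64,-2.5,69)),get_state()["joint_positions"])
E
python3 -m jog '[[[0.8,0.7,0.1,0,0],[0.8,0.6,0.02,0,0],[0.8,0,0,0,0]]]'
python3 - <<'E'
from h import *
print(togo(cw(64,-2.5,69)))
E
```

```text
[1.455 0.075 3.456] [ 0.52062031  0.34183282 -1.09292556  1.63732123  0.31077175  1.35380862
 -0.5466364 ]
time: 11.1
position: [0.543, 0.2423, 0.2076]
tool_rot: [-2.14, -2.3, 0.0]
ft_force: [0.1, 0.1, 0.1]
grip_width: 0.779
[ 0.116 -0.039  3.465]
```

```bash
python3 -m jog '[[[0.8,0.12,-0.04,0.8,0],[0.8,0,0,0.8,0],[0.8,0,0,0.8,0],[0.8,0,0,0.7,0],[0.8,0,0,0.36,0],[0.8,0,0,0,0],[0.2,0,0,0,0],[0.2,0,0,0,0],[0.2,0,0,0,0],[0.2,0,0,0,0]]]' 6
python3 - <<'E'
from h import *
print(clamp(T()[:3,3]),get_state()["joint_positions"].round(2) if hasattr(get_state()["joint_positions"],'round') else get_state()["joint_positions"])
E
```

```text
time: 12.35
position: [0.5415, 0.2465, 0.0696]
tool_rot: [2.141, 2.298, 0.0]
ft_force: [-0.1, -0.1, 1.7]
grip_width: 0.431
[63.7 -2.9 69.6] [ 0.32  0.52 -1.    1.74  0.48  1.15 -0.75]
```

```bash
python3 -m jog '[[[0.2,0.13,0,-0.03,0],[0.2,0.13,0,-0.03,0],[0.2,0.13,0,-0.02,0],[0.2,0.13,0,-0.02,0],[0.2,0.13,0,0,0],[0.2,0.13,0,0,0],[0.2,0.13,0,0.01,0],[0.2,0.13,0,0.02,0],[0.2,0.13,0,0.03,0],[0.2,0.13,0,0.02,0]]]' 6
python3 -m jog '[[[0.2,0,0,0,0],[0.2,0,0,0,0]]]' 45
python3 - <<'E'
from h import *
print(clamp(T()[:3,3])); f=look("side","s4"); a=cv2.imread("pics/s4.png")
cv2.imwrite("pics/s4c.png",cv2.resize(a[200:340,180:320],None,fx=4,fy=4,interpolation=cv2.INTER_CUBIC))
E
```

```text
time: 13.6
position: [0.5375, 0.2981, 0.0695]
tool_rot: [2.141, 2.298, -0.002]
ft_force: [-0.4, -1.8, -3.6]
grip_width: 0.432
time: 13.85
position: [0.5375, 0.2981, 0.0698]
tool_rot: [-2.141, -2.298, 0.001]
ft_force: [0.3, -1.4, -2.3]
grip_width: 0.427
[115.4  -2.4  69.8]
```

View pics/s4c.png

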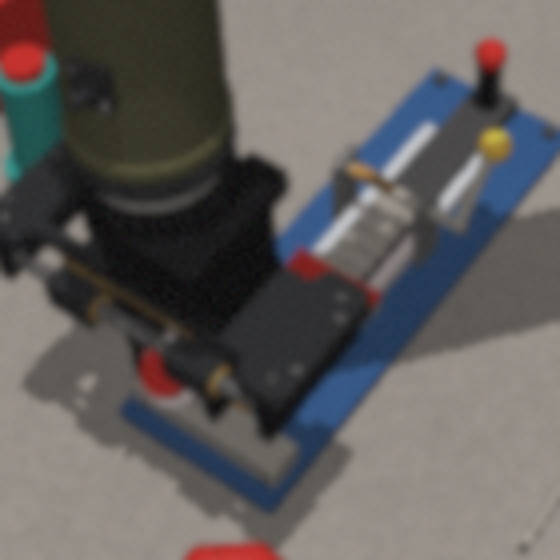

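Knob still thrown, cap at (155,370) leaning out over the fixed jaw. I'll lift and measure the tilt with the wrist camera.

```bash
python3 -m jog '[[[0.2,-0.1,0,-0.3,0],[0.2,0,0,-0.6,0],[0.2,0,0,-0.8,0],[0.2,0,0,-0.8,0],[0.2,0,0,-0.8,0],[0.2,0,0,-0.8,0],[0.2,0,0,-0.8,0],[0.2,0,0,-0.6,0],[0.2,0,0,0,0]]]' 45
python3 - <<'E'
from h import *
print(T()[:3,3].round(3),get_state()["grip_width"],get_state()["ft_force"]); f=look("wrist","w5"); look("side","s5")
a=cv2.imread("pics/w5.png"); b=cv2.imread("pics/s5.png")
u,v=proj("s5",T()[:3,3]).astype(int); print(u,v)
b=b[max(0,v-90):v+90,max(0,u-100):u+100]; b=cv2.resize(b,None,fx=2,fy=2)
a=a[100:420,80:480]; h=max(a.shape[0],b.shape[0])
g=lambda i:np.pad(i,((0,h-i.shape[0]),(0,0),(0,0)))
cv2.imwrite("pics/m5.png",np.hstack([g(a),g(b)])[:, :800])
E
```

```text
time: 15.02
position: [0.5385, 0.2958, 0.2928]
tool_rot: [2.14, 2.299, 0.007]
ft_force: [0.1, 0.5, -4.1]
grip_width: 0.428
[0.538 0.296 0.293] 0.42756234102360735 [ 0.07762101  0.51727642 -4.07400837]
217 224
```

View pics/m5.png

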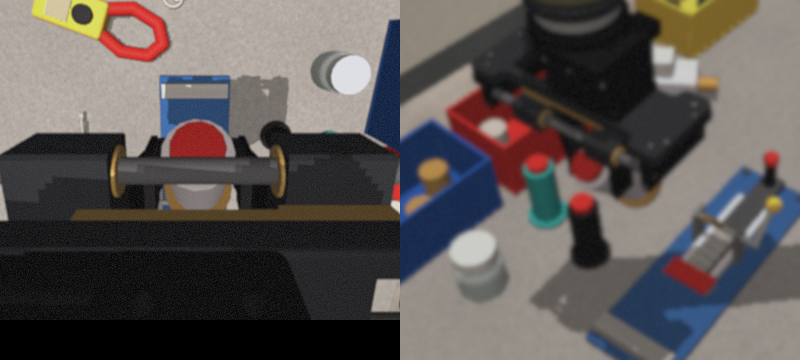

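Held and tilted: the cap is at about (200,140) in the left crop, and the clamp is unchanged (jaw open, knob thrown). I'll fit the cap plane, and fit the box from the top view's depth.

```bash
cat >> h.py <<'E'
def cloud(f,m):
    z=np.load(f"pics/{f}.npz"); v,u=np.nonzero(m&(z["d"]>0)); d=z["d"][v,u]
    q=np.c_[(np.linalg.inv(z["K"])@np.c_[u,v,np.ones(len(u))].T).T*d[:,None],np.ones(len(u))]; return (z["P"]@q.T).T[:,:3]
def plane(W):
    for _ in range(4):
        c=np.median(W,0) if _==0 else W.mean(0); n=np.linalg.svd(W-W.mean(0),full_matrices=False)[2][2]; e=(W-W.mean(0))@n
        W=W[abs(e)<=max(2*e.std(),.0008)] if e.std()>.0008 else W
    n=n*np.sign(n[2]); return W.mean(0),n,len(W),e.std()
def hsv(f): return cv2.cvtColor(np.load(f"pics/{f}.npz")["p"],cv2.COLOR_RGB2HSV)
def capfit(f):
    h=hsv(f); m=(cv2.inRange(h,(0,150,60),(8,255,255))|cv2.inRange(h,(172,150,60),(180,255,255)))>0
    k=np.zeros_like(m);k[205:258,235:325]=1; m&=k>0; m=cv2.erode(m.astype(np.uint8),np.ones((3,3)))>0
    c,n,N,s=plane(cloud(f,m)); Tt=np.load(f"pics/{f}.npz")["P"]@np.linalg.inv(np.array(eyes.camera_params("wrist")["mount"]))
    ct=np.linalg.inv(Tt)@np.r_[c,1]; nt=Tt[:3,:3].T@n; return ct[:3],nt,N,s
E
python3 - <<'E'
from h import *
c,n,N,s=capfit("w5"); print("cap in tool",c*1e3,n,"tilt",np.degrees(np.arctan2(n[0],-n[2])),N,s)
h=hsv("top0"); d=np.load("pics/top0.npz")["d"]
g=cv2.inRange(h,(60,80,20),(92,255,255)); g[:,:375]=0; g[:170]=0; g[290:]=0
W=cloud("top0",g>0); W=W[W[:,2]>.14]
c,nn,N,s=plane(W); print("slope",c,nn,N,s,np.degrees(np.arctan2(-nn[1],-nn[0])),np.degrees(np.arccos(nn[2])))
o=cv2.inRange(h,(8,150,120),(20,255,255)); o[:,:375]=0
W=cloud("top0",o>0); print("flap",W.mean(0),(W-c)@nn.T@np.ones(1) if 0 else np.median((W-c)@nn))
r=cv2.minAreaRect(np.argwhere(o>0)[:,::-1].astype(np.float32));print(cv2.boxPoints(r))
# green silhouette corners
r=cv2.approxPolyDP(max(cv2.findContours(o,0,2)[0],key=len),3,True);print(r.ravel())
E
```

```text
cap in tool [ 18.48317407   0.17413546 -31.77763648] [ 0.64944914  0.00299704 -0.76039913] tilt 40.50030191239646 1409 0.0005998065945684971
slope [ 0.49271404 -0.26821461  0.1887309 ] [-0.51047802  0.25728368  0.8204982 ] 2338 0.0027149629776798915 -26.74835138342802 34.865303281031764
flap [ 0.49181636 -0.27114107  0.18422408] -0.004015177997802679
[[415.20004 252.6    ]
 [425.00003 233.00002]
 [451.00003 246.00003]
 [441.20004 265.60004]]
[428 235 416 253 438 263 451 246]
```

The tilt is about 40°, a bit over, but within what the mouth allows. Next I'll carry it to just behind the box, turn, and look at the mouth from near.

```bash
python3 -m jog '[[[0.2,-0.4,0.03,-0.4,0],[0.2,-0.8,0.03,-0.4,0],[0.2,-0.8,0.03,-0.4,0],[0.2,-0.8,0.03,-0.4,0],[0.2,-0.8,0.03,-0.2,0],[0.2,-0.8,0.03,0,0],[0.2,-0.8,0.03,0,0],[0.2,-0.8,0.03,0,0],[0.2,-0.8,0.03,0,0],[0.2,-0.8,0.03,0,0]]]'
python3 -m jog '[[[0.2,-0.8,0.03,0,0],[0.2,-0.8,0.03,0,0],[0.2,-0.8,0.03,0,0],[0.2,-0.8,0.03,0,0],[0.2,-0.8,0.03,0,0],[0.2,-0.8,0.03,0,0],[0.2,-0.8,0.03,0,0],[0.2,-0.8,0.03,0,0],[0.2,-0.8,0.03,0,0],[0.2,-0.4,0.03,0,0]]]'
python3 -m jog '[[[0.2,0,0,0,-1],[0.2,0,0,0,-1],[0.2,0,0,0,-1],[0.2,0,0,0,-1],[0.2,0,0,0,-1],[0.2,0,0,0,-1],[0.2,0,0,0,-1],[0.2,0,0,0,-1],[0.2,0,0,0,-1],[0.2,0,0,0,-1]]]'
python3 -m jog '[[[0.2,0,0,0,-1],[0.2,0,0,0,-1],[0.2,0,0,0,0]]]'
python3 - <<'E'
from h import *
t=T();print(t.round(3),get_state()["joint_positions"]); f=look("wrist","w6"); print(proj(f,[.49,-.27,.187]))
c,n,N,s=capfit(f); print("cap",c*1e3,n,np.degrees(np.arctan2(n[0],-n[2])),N,s)
E
```

```text
time: 16.38
position: [0.5711, -0.0104, 0.3623]
tool_rot: [2.143, 2.297, -0.001]
ft_force: [-0.1, 0.1, -3.2]
grip_width: 0.423
time: 17.62
position: [0.6036, -0.3141, 0.3615]
tool_rot: [-2.145, -2.293, 0.002]
ft_force: [-0.2, -0.5, -3.9]
grip_width: 0.432
time: 18.88
position: [0.6045, -0.3101, 0.3624]
tool_rot: [-0.964, -2.989, -0.0]
ft_force: [-0.0, -0.3, -3.7]
grip_width: 0.425
time: 19.25
position: [0.6046, -0.3102, 0.3622]
tool_rot: [-0.706, -3.061, -0.001]
ft_force: [-0.0, 0.5, -3.4]
grip_width: 0.428
[[-0.899  0.438 -0.     0.605]
 [ 0.438  0.899  0.001 -0.31 ]
 [ 0.001  0.    -1.     0.362]
 [ 0.     0.     0.     1.   ]] [ 1.07014959  0.56134833 -1.08893089  1.08605257  0.49928496  1.74838384
  1.26610734]
[264.6  85.5]
cap [ 18.51474235  -0.35079463 -31.7914992 ] [ 0.6466151  -0.00268636 -0.7628117 ] 40.28705358860576 1408 0.0005770743629370606
```

View pics/w6.png

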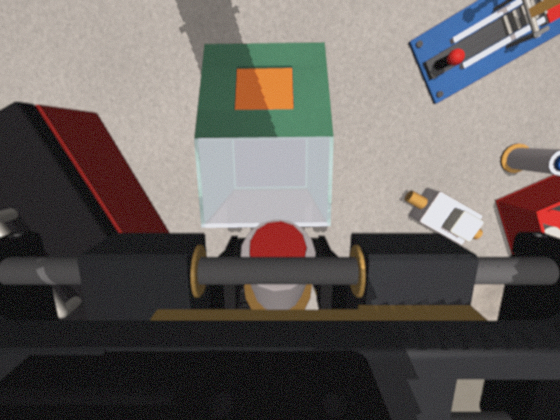

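The near view shows the mouth as an orange patch about (235..294, 68..109), the slope ridge from (198,138) to (331,136), and the box edges nearly aligned with the tool. Now the refinement.

Run:
```python
from h import *
f="w6"; h=hsv(f)
o=cv2.inRange(h,(8,150,120),(20,255,255)); o[:40]=0;o[130:]=0;o[:,:200]=0;o[:,340:]=0
g=cv2.inRange(h,(60,80,20),(92,255,255)); g[145:]=0; g[:,:180]=0;g[:,345:]=0
gi=cv2.erode(g,np.ones((7,7)));gi[:,:215]=0;gi[:,318:]=0;gi[:50]=0;gi[130:]=0
c,n,N,s=plane(cloud(f,gi>0)); print("slope",c,n,N,s,"yaw",np.degrees(np.arctan2(-n[1],-n[0])),np.degrees(np.arccos(n[2])))
z=np.load(f"pics/{f}.npz")
def onp(u,v):
    q=z["P"][:3,:3]@(np.linalg.inv(z["K"])@[u,v,1]); p=z["P"][:3,3]; return p+q*((c-p)@n)/(q@n)
r=cv2.approxPolyDP(max(cv2.findContours(o,0,2)[0],key=len),3,True).reshape(-1,2); print(r)
q=np.array([onp(u,v) for u,v in r]); print(q.round(4)); m=cv2.moments(o,True); print("mouth vis",onp(m["m10"]/m["m00"],m["m01"]/m["m00"]), "cam",z["P"][:3,3])
q=np.array([onp(*p) for p in((198,138),(331,136),(326,43),(205,44))]); print(q.round(4))
d=q[1]-q[0]; print("ridge yaw",np.degrees(np.arctan2(-d[0],d[1]))) ; d=q[2]-q[3]; print(np.degrees(np.arctan2(-d[0],d[1])),"ctr",q.mean(0))
```

```text
slope [ 0.49784805 -0.25992459  0.18850122] [-0.51928689  0.24403966  0.81901512] 3893 0.0005674103487046459 yaw -25.171249102863538 35.01367507996654
[[237  69]
 [235 108]
 [292 107]
 [291  68]]
[[ 0.459  -0.2895  0.1727]
 [ 0.4987 -0.3083  0.2035]
 [ 0.5239 -0.2542  0.2033]
 [ 0.4843 -0.2351  0.1725]]
mouth vis [ 0.4926859  -0.27213222  0.18886569] cam [ 0.54470829 -0.28151284  0.5241388 ]
[[ 0.5106 -0.3532  0.2244]
 [ 0.5672 -0.2326  0.2243]
 [ 0.4744 -0.1845  0.1512]
 [ 0.4138 -0.3109  0.1504]]
ridge yaw -25.115625334654826
-25.588815505392276 ctr [ 0.49151879 -0.27031551  0.18758438]
```

```bash
cat >> h.py <<'E'
M=np.array([.4916,-.2708,.1872]); b=np.radians(-25.2); BX=np.array([np.cos(b),np.sin(b),0]); NN=-.574*BX+np.array([0,0,.819])
def tcp_for(d,foot=(-.0504,0,.0405)):
    return M+d*NN-(-foot[0])*BX+np.array([0,0,foot[2]])
E
python3 - <<'E'
from h import *
c,n,N,s=capfit("w6"); z=np.load("pics/w6.npz"); mt=np.array(eyes.camera_params("wrist")["mount"])
h=hsv("w6"); m=(cv2.inRange(h,(0,150,60),(8,255,255))|cv2.inRange(h,(172,150,60),(180,255,255)))>0
k=np.zeros_like(m);k[205:258,235:325]=1; m&=k>0
ys,xs=np.nonzero(m); print(xs.min(),xs.max(),ys.min(),ys.max())
def ray(u,v):
    q=mt[:3,:3]@(np.linalg.inv(z["K"])@[u,v,1]); p=mt[:3,3]; return p+q*((c-p)@n)/(q@n)
top=ray(xs[ys==ys.min()].mean(),ys.min()); L=[ray(xs[ys==y].min(),y) for y in range(ys.min(),ys.max(),4)]; Rr=[ray(xs[ys==y].max(),y) for y in range(ys.min(),ys.max(),4)]
P=np.array([top]+L+Rr); e=np.array([-n[2],0,n[0]]);e/=np.linalg.norm(e)
p2=np.c_[(P-c)@e,(P-c)[:,1]]; A=np.c_[2*p2,np.ones(len(p2))]; x=np.linalg.lstsq(A,(p2**2).sum(1),rcond=None)[0]
C=c+x[0]*e+np.array([0,x[1],0]); print("cap centre tool",C*1e3,"r",np.sqrt(x[2]+x[0]**2+x[1]**2)*1e3,"foot",(C-.1*n)*1e3)
for d in(.04,0,-.048): print(d,tcp_for(d),togo(tcp_for(d)))
E
```

```text
250 305 222 256
cap centre tool [ 16.35945086  -0.34880827 -33.61848221] r 12.798439449895854 foot [-48.30205906  -0.08017242  42.66268827]
0.04 [ 0.42522189 -0.23956483  0.26046   ] [ 4.807 -0.381  2.547]
0 [ 0.44599672 -0.24934072  0.2277    ] [ 4.233 -0.373  3.366]
-0.048 [ 0.47092651 -0.26107179  0.188388  ] [ 3.544 -0.363  4.349]
```

```bash
python3 -m jog '[[[0.2,0.4,-0.06,0,-0.16],[0.2,0.7,-0.06,0,0],[0.2,0.8,-0.06,0,0],[0.2,0.8,-0.05,0,0],[0.2,0.8,-0.05,0,0],[0.2,0.8,0,0,0],[0.2,0.48,0,0,0],[0.2,0,0,0,0]]]'
python3 -m jog '[[[0.2,0,0,0.5,0],[0.2,0,0,0.7,0],[0.2,0,0,0.7,0],[0.2,0,0,0.4,0],[0.2,0,0,0.2,0],[0.2,0,0,0,0]]]'
python3 - <<'E'
from h import *
f=(-.0493,0,.0416); print(T().round(3))
for d in(.04,.01,0,-.048): print(d,togo(tcp_for(d,f)))
look("side","s7");w=look("wrist","w7");c,n,N,s=capfit(w); print("cap",c*1e3,np.degrees(np.arctan2(n[0],-n[2])))
a=cv2.imread("pics/s7.png")[70:250,280:480]; cv2.imwrite("pics/s7c.png",cv2.resize(a,None,fx=3,fy=3,interpolation=cv2.INTER_CUBIC))
E
```

```text
time: 20.3
position: [0.4265, -0.2385, 0.3623]
tool_rot: [-0.689, -3.063, 0.01]
ft_force: [0.1, -0.0, -4.0]
grip_width: 0.427
time: 21.05
position: [0.4275, -0.239, 0.2623]
tool_rot: [0.683, 3.066, 0.001]
ft_force: [-0.4, -0.4, -3.0]
grip_width: 0.423
[[-0.905  0.425  0.001  0.428]
 [ 0.425  0.905  0.001 -0.239]
 [-0.     0.001 -1.     0.262]
 [ 0.     0.     0.     1.   ]]
0.04 [ 0.018 -0.038  0.017]
0.01 [-0.412 -0.039  0.632]
0 [-0.556 -0.039  0.837]
-0.048 [-1.245 -0.041  1.819]
cap [ 18.54685677  -0.33183686 -31.85166153] 40.25798168363718
```

View pics/s7c.png

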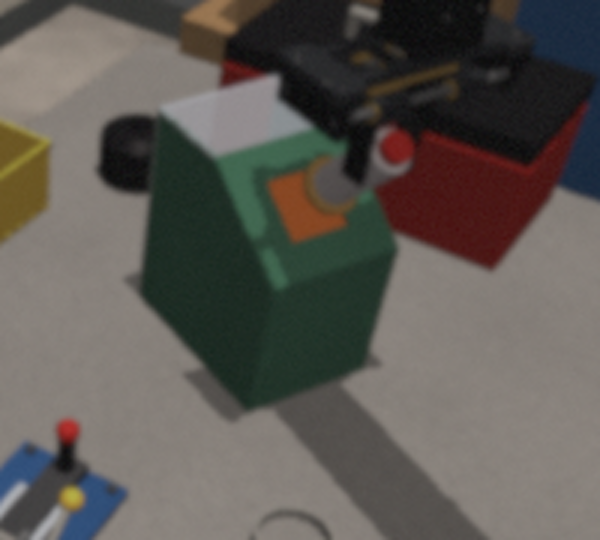

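The flange hovers square above the mouth (orange patch at (305,205)). I'll insert slowly, checking force.

```bash
python3 -m jog '[[[0.2,0.02,-0.04,0.02,0],[0.2,-0.14,0,0.2,0],[0.2,-0.14,0,0.2,0],[0.2,-0.14,0,0.2,0],[0.2,-0.07,0,0.1,0],[0.2,-0.07,0,0.1,0],[0.2,-0.07,0,0.1,0],[0.2,-0.07,0,0.1,0],[0.2,0,0,0,0]]]'
python3 - <<'E'
from h import *
f=(-.0493,0,.0416)
for d in(-.01,-.048): print(d,togo(tcp_for(d,f)))
look("side","s8");w=look("wrist","w8");c,n,N,s=capfit(w); print("cap",c*1e3,np.degrees(np.arctan2(n[0],-n[2])))
a=cv2.imread("pics/s8.png")[100:190,340:460]; cv2.imwrite("pics/s8c.png",cv2.resize(a,None,fx=5,fy=5,interpolation=cv2.INTER_CUBIC))
E
```

```text
time: 22.28
position: [0.4509, -0.2522, 0.2211]
tool_rot: [-0.684, -3.065, -0.0]
ft_force: [-1.2, 0.6, -2.5]
grip_width: 0.428
-0.01 [-0.03   0.014  0.013]
-0.048 [-0.576  0.013  0.791]
cap [ 18.53806207  -0.32655492 -31.85422224] 40.28008049629386
```

View pics/s8c.png

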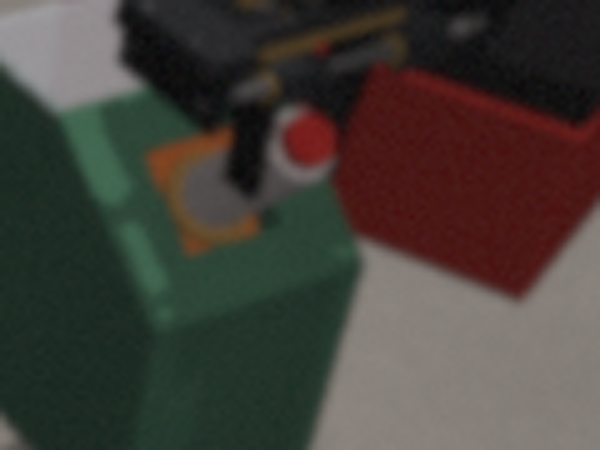

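The flange is entering the mouth and the flap is opening, with low force. Continuing.

```bash
python3 -m jog '[[[0.2,-0.08,0,0.1,0],[0.2,-0.08,0,0.1,0],[0.2,-0.08,0,0.1,0],[0.2,-0.08,0,0.1,0],[0.2,-0.08,0,0.1,0],[0.2,-0.08,0,0.1,0],[0.2,-0.06,0,0.09,0],[0.2,-0.05,0,0.08,0],[0.2,0,0,0,0]]]'
python3 - <<'E'
from h import *
f=(-.0493,0,.0416)
print(togo(tcp_for(-.048,f)))
w=look("wrist","w9");c,n,N,s=capfit(w); print("cap",c*1e3,np.degrees(np.arctan2(n[0],-n[2])))
E
```

```text
time: 23.5
position: [0.4725, -0.2621, 0.1902]
tool_rot: [-0.684, -3.066, -0.0]
ft_force: [-0.7, -1.0, -3.3]
grip_width: 0.429
[0.019 0.007 0.019]
cap [ 18.51373042  -0.36222952 -31.89932068] 39.786320662613306
```

```bash
python3 -m jog '[[[0.65,0,0,0,0],[0.65,0,0,0,0],[0.65,0,0,0,0],[0.65,0,0,0,0],[0.65,0,0,0,0],[0.65,0,0,0,0]]]'
python3 -m jog '[[[0.65,0.2,0,-0.3,0],[0.65,0.6,0,-0.9,0],[0.65,0.6,0,-0.9,0],[0.65,0.6,0,-0.9,0],[0.65,0.6,0,-0.6,0],[0.65,0.6,0,-0.3,0],[0.65,0,0,0,0]]]'
python3 - <<'E'
from h import *
look("side","s10");look("top","t10"); a=cv2.imread("pics/s10.png"); b=cv2.imread("pics/t10.png")
a=cv2.resize(a[80:330,190:430],(400,417)); b=cv2.resize(b[170:290,195:500],(400,157)); cv2.imwrite("pics/m10.png",np.vstack([a,b]))
E
```

```text
time: 24.3
position: [0.4725, -0.2621, 0.1906]
tool_rot: [0.684, 3.066, -0.0]
ft_force: [0.8, -0.2, -0.6]
grip_width: 0.648
time: 25.18
position: [0.3573, -0.2061, 0.3477]
tool_rot: [0.677, 3.065, -0.003]
ft_force: [-0.1, 1.1, -0.8]
grip_width: 0.647
```

That was my 12th picture, so the last check is numerical.

Run:
```python
from h import *
look("side","s11")
def blob(f,lo,hi,box):
    m=cv2.inRange(hsv(f),lo,hi); k=np.zeros_like(m);k[box[1]:box[3],box[0]:box[2]]=1;m=m*k
    ys,xs=np.nonzero(m); W=cloud(f,m>0); return len(xs),np.round([xs.mean(),ys.mean()],1),np.median(W,0).round(3)
for f in("side0","s11"): print("flap",f,blob(f,(8,150,90),(20,255,255),(355,110,410,165)))
print("red near mouth",int((cv2.inRange(hsv("s11"),(0,170,120),(6,255,255))[105:175,350:420]>0).sum()),int((cv2.inRange(hsv("side0"),(0,170,120),(6,255,255))[105:175,350:420]>0).sum()))
# plane offset of flap
for f in("side0","s11"):
    m=cv2.inRange(hsv(f),(8,150,90),(20,255,255));m[:110]=0;m[165:]=0;m[:,:355]=0;m[:,410:]=0
    W=cloud(f,m>0);e=(W-M)@NN;print(f,"flap depth pct",np.percentile(e*1e3,[5,50,95]).round(1))
print("knob",blob("s11",(22,120,100),(35,255,255),(270,215,325,280))[1:],"pred",proj("s11",cw(-105,52,88)))
m=cv2.inRange(hsv("s11"),(0,170,120),(6,255,255));ys,xs=np.nonzero(m[205:245,285:310]);u,v=xs.mean()+285,ys.mean()+205;print("ball",u,v,clamp(pt("s11",u,v,.068)),clamp(pt("side0",*[295.5,222.5],.068)))
d=cv2.absdiff(cv2.imread("pics/side0.png"),cv2.imread("pics/s11.png")).max(2); m=cv2.morphologyEx((d>45).astype(np.uint8),cv2.MORPH_OPEN,np.ones((3,3)))
n,l,s,c=cv2.connectedComponentsWithStats(m)
for i in range(1,n):
    if s[i,4]>15: print(s[i],c[i].round())
```

```text
flap side0 (382, array([382. , 137.5]), array([ 0.491, -0.274,  0.185]))
flap s11 (387, array([382. , 137.5]), array([ 0.491, -0.274,  0.186]))
red near mouth 0 0
side0 flap depth pct [-5.  -2.4  0.7]
s11 flap depth pct [-5.1 -2.3  0.8]
knob (array([303.2, 235. ]), array([0.497, 0.075, 0.095])) pred [302.7 236.7]
ball 302.17391304347825 213.0 [-188.9   -0.2   68. ] [-150.7    3.6   68. ]
[446   0  27  24 482] [458.  11.]
[432  26  31  49 625] [449.  49.]
[468  28   7   4  24] [471.  30.]
[403  68  38  20 214] [419.  79.]
[447  81   9   6  42] [451.  84.]
[ 451  142   97  166 5759] [482. 235.]
[405 205   6   4  20] [407. 207.]
[292 210  16  30 265] [301. 225.]
[362 211   5   4  19] [364. 213.]
[388 215   5   7  26] [390. 218.]
[390 217  37  48 599] [408. 241.]
[384 219   6  12  50] [386. 224.]
[552 238   8   6  44] [556. 241.]
[272 248  10  12  72] [276. 254.]
[ 401  250   84  147 3193] [445. 328.]
[282 254   8   8  54] [286. 258.]
[ 232  262   42   41 1055] [250. 281.]
```

```bash
python3 -c "
from bench import job; print(job.close_job())"
```

```text
the job is handed in; nothing more can be done
None
```

I did the whole job in the order asked and handed it in at about 25 s of robot time. I did not see the cartridge lying inside the box, because the picture limit was used up and the last checks were by image measurement only.

**What I did:**
- I threw the pawl right over by its knob.
- I pushed the jaw open by its handle.
- I gripped the cartridge and tipped it in the fingers against the fixed jaw, because the tool cannot tilt.
- I pushed it foot first through the flap and let go.

**Last checks:**
- **Pawl:** the knob is within 2 pixels of where it should be at the far end of its throw.
- **Jaw:** open about 32 mm from the top camera; the last side view reads about 38 mm. The two disagree, but both are over 25 mm.
- **Flap:** shut, with the same shape and depth as at the start to within 0.1 mm.
- **Cartridge:** no red is visible at the mouth, and the load left the wrist when I released it (from -3.3 N to -0.6 N). Nothing new appeared elsewhere on the bench.
- **Other things on the bench:** comparing the side view before and after, I put the changes down to the arm, its shadow, the clamp and the removed cartridge. One changed patch is near the hose clamp. I took it for shadow because the arm never went near it, but I did not confirm that.

The cartridge was tilted about 40° in the fingers instead of 35°. It still went in without noticeable resistance.

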